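# Turn an axle end for end between bench centres and drive it

### The arm

A 6-joint arm with a two-finger parallel gripper is mounted at the origin on the work surface. World frame = base frame: x ahead of the robot, y to its left, z up, the work surface at z = 0. Lengths are in m, angles in rad, forces in N, time in s.
With the tool pointing down it reaches from about 0.225 to 0.875 m from the base axis. Payload 3.4 kg.
Tool frame: the origin (TCP) lies at the very end of the fingers, on their centre line; the grasp point (between the pads) lies 19 mm behind it; z points along the fingers, y is the line along which they close (so a half turn about z gives the same grasp; the last joint's range is limited). The gripper opens to 85 mm and grips with 20 to 120 N. Pads are 22 mm wide; open, the fingers measure 114 mm over their backs; the gripper's body (76 mm by 85 mm) begins 54 mm behind the grasp point. The pads swing forward as they close: fully open they stand 13 mm farther back than shut.
Start: joints at [1.084, 0.276, 1.505, -0, 1.361, -0.121], TCP at [0.206, 0.537, 0.231] pointing down, gripper open.
Joint ranges: [-2.89, 2.89], [-0.75, 2.08], [0.22, 2.7], [-1.18, 4.32], [0.11, 2.71], [-2.7, 2.7]. Speed limits (rad/s): [2.57, 2.57, 3.14, 3.14, 3.14, 3.14].

### API

Orientations are given as a rotation vector (axis times angle).
In Python, from workcell import manip gives the robot as it stands.
- The arm moves only by the tool servo_tool, never from a script. Its arguments are lists of equal length, an entry for each row: "slide": the shift along the world's x, y, z in m, a list of three; "rot": the turn, a rotation vector about the world's x, y, z in degrees, a list of three; "fingers": the opening in per cent of the stroke, from 0 (shut) to 100 (fully open). In form: {"slide": [[dx, dy, dz], ...], "rot": [[wx, wy, wz], ...], "fingers": [fingers, ...]}. A call has exactly 8 rows; each row shifts and turns the commanded pose from where the row before left it; what a row does not reach is not made up. A row lasts 1/8 s, in which the tool goes at most 62.5 mm and 10.7 degrees, less where a joint would pass 70% of its speed; a pose out of reach is approached as far as the arm can. A call with a gripper value outside its range is refused whole. The fingers move at their own pace and stop on an object; "newtons" is the grip in N (left out, the last holds). Time passes only in rows, so rows that do not move let the fingers close, or fill a call up. It gives the time, the measured TCP pose, the force, the opening and the grip force at its end, in the units of the state.
- manip.read_state(): the state, without advancing time (a new reading comes with each control period).
- manip.read_camera(name): name is "scene" or "side" or "wrist"; returns a dict with "frame" (480x640x3 uint8, red, green, blue), "z_map" (480x640 float32, m along the optical axis (not along the pixel's ray), 0 where there is no reading), "vfov" (degrees; the focal length in pixels is half the picture's height over the tangent of half this angle, whatever the lens; pixels are square), "cx", "cy" (the principal point, pixels), "dist_coeffs" ([k1, k2, p1, p2, k3] as OpenCV has them; the pictures are not rectified), "T" (4x4, takes a point from camera to world coordinates). Camera axes: x right, y up, looking along -z (the intrinsics and any distortion apply to the point x, -y, -z); pixel columns grow to the right and rows downward; lengths in m; the calibration is good to about 2 mm. A picture is of the moment at which its call begins.
- manip.close_job(): hands the job in; it is judged then, once.
The state is a dict: "time_s": time; "joint_positions": joint angles; "qvel": joint speeds; "joint_efforts": joint torques, N m; "tool_pos": TCP position; "eef_rot": TCP orientation; "ft_force": force on the tool from outside, world axes, zero at the start; "torque": the same for the moment, N m; "grip_width": finger opening in m; "grip_force": force on a finger pad.
Only numpy, scipy, OpenCV 4.12 (cv2) and the standard library are available. Lean on these libraries where they do the work, as an engineer would, in place of code of your own. Each camera call takes 0.05 s, during which the arm holds its last target. There are 200 camera calls.

### The job

The hollow wheel axle has been mounted the wrong way round in the bench centres, so the crank turns the driver idly around its thin threaded end. Ease the axle back against the sprung centre to free it, turn it end for end, and mount it again between the two points with its hexagon head at the driver; do not knock it against the castings or let it slam onto the points, and leave the dial gauge and the loose parts lying around alone. Then swing the crank, which leans to the right as the robot sees it, over the top until it leans well to the left (about 45 degrees past upright), so that on the way the sprung driver snaps over the hexagon (if it binds part way, rock the crank back a little) and turns the axle; let go with the driver fully over the hexagon.

Things in the scene. Friction and masses are not known exactly. Their poses are not given: they have to be found in the camera images.
- centres: The bench centres, a fixed instrument that holds an axle between two facing cone points. Origin on the workbench midway between the points; y along the bed to the headstock (driver, crank), -y to the tailstock (sprung point), x across the bed (to the robot's left, the gauge's side), z up; the headstock is the end nearer the robot. The points' common axis runs along y at x 0, z 95 mm.
- castings: Bed and castings of the bench centres, same origin and axes: steel bed 100 x 390 mm, top at z 30 mm; grey headstock casting at y 122 to 170 mm and grey tailstock casting at y -175 to -125 mm, both 64 mm wide with tops at z 127 mm (tailstock with a knob up to z 152 mm).
- axle: Steel axle, 180 mm long, 0.4 kg, 12 mm bore open at both ends. Origin at mid length on its axis; its y axis points to the hexagon head. Hexagon 30 mm across flats (two face its +z and -z) at y 78 to 90 mm, flange 38 mm diameter at y 74 to 78, plain shaft 20 mm diameter at y -55 to 74, thread 18 mm diameter at y -90 to -55. Starts on the points, threaded end at the headstock.
- axle_head (a point): Centre of the axle's end face at the hexagon head.
- axle_thread (a point): Centre of the axle's end face at the threaded end.
- seat_driver (a point): Fixed point on the axis, y = +90 mm of centres, where the centre of an axle's end face lies when fully on the headstock point. That point is a fixed 60 degree cone (3 mm flat tip at y = +82 mm, 18 mm diameter at its root) which then sits 8 to 10 mm deep in the bore.
- seat_spring (a point): Fixed point on the axis, y = -90 mm of centres, where the centre of the axle's other end face lies when it is mounted; the sprung point then sits 8 to 10 mm deep in the bore.
- quill (a joint): Travel of the sprung tailstock point, m: 0 fully out, 0.002 to 0.004 with an axle mounted, stop at 0.028; grows as the point is pushed back towards -y of the centres. Spring force about 13 N at 0, 14 N at 0.004, 18 N at 0.021. To free or mount an axle the point must go back to 0.018 or more.
- quill_tip (a point): Tip of the tailstock point, on the axis, pointing to +y of the centres: a 60 degree cone with a 3 mm flat tip, widening to a 20 mm bar. Moves with quill.
- crank (a joint): Angle of the hand crank about the centres' y axis, rad: 0 handle straight up, negative leaning to -x of the centres (the robot's right), positive to +x (the left). It stays where it is left; about 2 N at the handle move it, about 5 N when it drives the axle.
- crank_grip (a point): Middle of the crank's round black handle: 16 mm diameter, 48 mm long, parallel to the centres' y axis, 60 mm from the spindle axis, at y = 220 mm of the centres. The crank arm (10 mm thick, 18 mm wide) begins 29 mm from this point, on its headstock side.
- driver (a joint): Travel of the driver along the axis, m: 0 fully forward (towards the tailstock), grows as it is pushed back to 0.013; spring 2 N at 0, 3 N at 0.009. A hexagon head not in line with its hole pushes it back by 9 mm; as the crank turns, within 60 degrees, it snaps over the hexagon; if it binds part way (0.004 to 0.008), turn back up to 0.4 rad and on again. At crank 0 two flats of the hole face up and down.
- driver_face (a point): Centre of the open face of the driver, a dark socket 47 mm in diameter around the headstock point that turns with the crank; hexagon hole 31.8 mm across flats. Fully forward its face is at y = 81 mm of the centres, 9 mm past the end face of a mounted axle; the threaded end stands loose inside it.
- gauge: Delicate dial gauge on a stand fixed beside the bed, drawn back from the axle; not to be touched. Origin on the workbench at x 0, y -62 mm of the centres, axes alike. Dial 56 mm across, face up at z 106 mm, x 48 to 104 mm; post at x 125 mm up to z 145 mm; foot 50 x 60 mm.
- gauge_tip (a point): Tip of the gauge's plunger, at the height of the axis, about 12 mm from the +x side of the mounted axle.
- relay_box: Loose bystander: black relay box, 85 x 68 x 34 mm, origin at its underside. Leave it alone.
- connector: Loose bystander: white connector housing, 70 x 34 x 31 mm, origin at its underside. Leave it alone.
- spacer: Loose bystander: aluminium spacer tube, 31 mm across, 48 mm tall, upright, origin at its underside. Leave it alone.
- nut: Loose bystander: steel axle nut, 30 mm across flats, 22 mm tall, origin at its underside. Leave it alone.
Mind the look-alikes: they are no part of the job. There is more than one size of the axle; the one meant has the size given above.

How it is judged:
By the outcome, as a careful person would: the job done as asked, in the order asked, and still so for the second after the job is handed in, with the robot touching nothing.
It also fails if it takes over 72 s, if anything falls off the work surface, if the arm or the gripper's body presses on something with over 40 N, if the wrist force passes 120 N, or if a joint passes its speed limit or range.

## Working session

There is one attempt and no reset: what is moved stays moved. The work goes in short steps, Python scripts to look and compute and a tool call to move; the robot and the scene stay as the last step left them, time stands still between calls to the robot, and variables do not carry over. Pictures are saved under pics/ and viewed, at most 10 in all, crops included, and the job is handed in when it is done.

Besides the shell and the picture viewer there is one more tool, called after "Emit:" as name(argument=value, ...) on one line, values as JSON. servo_tool: Moves the arm, as the interface text tells. Its arguments: {"type":"object","properties":{"slide":{"type":"array","items":{"type":"array","items":{"type":"number"}}},"rot":{"type":"array","items":{"type":"array","items":{"type":"number"}}},"fingers":{"type":"array","items":{"type":"number"}},"newtons":{"type":"number"}},"required":["slide","rot","fingers"]}

```bash
mkdir -p pics
cat > h.py <<'E'
import numpy as np, cv2
from workcell import manip
def cam(n,save=None):
    c=manip.read_camera(n)
    if save: cv2.imwrite('pics/'+save,c['frame'][:,:,::-1]); np.savez('pics/'+save[:-4]+'.npz',**c)
    return c
def K(c):
    f=240/np.tan(np.radians(c['vfov'])/2); return np.array([[f,0,c['cx']],[0,f,c['cy']],[0,0,1.]])
def world(c,px,depth=None):
    px=np.array(px,float).reshape(-1,2)
    u=cv2.undistortPoints(px[:,None],K(c),np.array(c['dist_coeffs'],float))[:,0]
    d=np.array([c['z_map'][int(round(y)),int(round(x))] for x,y in px]) if depth is None else depth
    P=np.c_[u[:,0]*d,-u[:,1]*d,-d*np.ones(len(u))]
    T=np.array(c['T']); return P@T[:3,:3].T+T[:3,3]
def proj(c,W):
    T=np.array(c['T']); P=(np.atleast_2d(W)-T[:3,3])@T[:3,:3]; P=P*[1,-1,-1]
    return cv2.projectPoints(P,np.zeros(3),np.zeros(3),K(c),np.array(c['dist_coeffs'],float))[0][:,0]
def load(n):
    return dict(np.load('pics/'+n+'.npz'))
E
python3 - <<'E'
from h import *
s=manip.read_state(); print({k:np.round(v,3) for k,v in s.items()})
for n in('scene','side'):
    c=cam(n,n+'0.png'); print(n,np.round(c['T'],3).tolist(),c['vfov'])
E
```

```text
{'time_s': np.float64(0.0), 'joint_positions': array([ 1.084,  0.277,  1.506,  0.   ,  1.361, -0.121]), 'qvel': array([ 0.001, -0.001,  0.001, -0.   , -0.   ,  0.   ]), 'joint_efforts': array([-4.0000e-03, -4.1677e+01, -2.4580e+01, -0.0000e+00,  1.1000e-02,
       -0.0000e+00]), 'tool_pos': array([0.205, 0.536, 0.23 ]), 'eef_rot': array([-5.710e-01, -3.089e+00,  3.000e-03]), 'ft_force': array([-0.035, -0.472, -0.677]), 'torque': array([ 0.04 ,  0.006, -0.04 ]), 'grip_force': np.float64(0.0), 'grip_width': np.float64(0.085)}
scene [[-0.292, -0.782, 0.551, 0.991], [0.956, -0.245, 0.159, 0.142], [0.011, 0.573, 0.819, 0.689], [0.0, 0.0, 0.0, 1.0]] 56.92359116566615
side [[0.78, 0.344, -0.523, 0.205], [-0.626, 0.442, -0.643, -0.482], [0.01, 0.828, 0.56, 0.569], [0.0, 0.0, 0.0, 1.0]] 43.50306426813982
```

View pics/scene0.png

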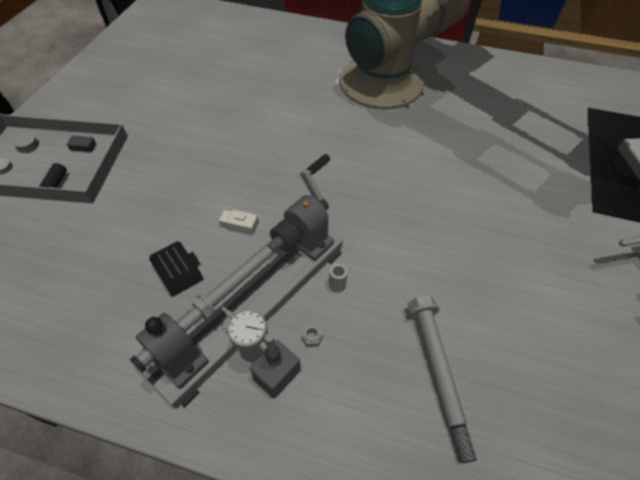

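View pics/side0.png

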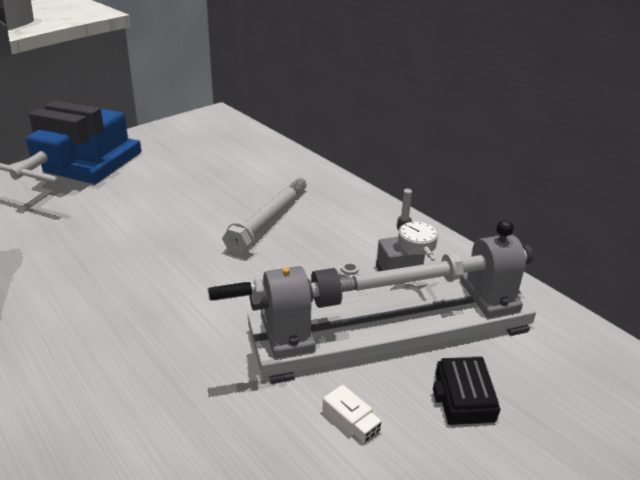

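The centres run from headstock (scene px ~(305,220), side (288,300)) to tailstock (scene (170,340), side (497,265)). The hexagon and flange are at the tailstock (side (455,265)). The crank leans right. A larger look-alike axle lies apart at scene (440,380).

Run:
```python
from h import *
from scipy.optimize import least_squares
pts=[];
for n in('scene0','side0'):
    c=load(n); v,u=np.mgrid[0:480,0:640]; px=np.c_[u.ravel(),v.ravel()]
    W=world(c,px,c['z_map'].ravel()); ok=c['z_map'].ravel()>0; W=W[ok]
    t=W[(abs(W[:,2])<.01)]; print(n,'table z med',np.median(t[:,2]))
    pts.append(W)
# rough from clicks
c=load('side0'); print(world(c,[(400,275),(455,265),(288,275),(497,243),(230,291),(380,276)]))
c2=load('scene0'); print(world(c2,[(230,287),(265,258),(305,208),(170,330),(318,163)]))
a=world(c,[(288,275),(497,243)]); d=(a[0]-a[1])[:2]; d/=np.linalg.norm(d); m=a.mean(0)[:2]
for n,W in zip(('scene','side'),pts):
    r=W[:,:2]-m; y=r@d; x=r@np.array([d[1],-d[0]])
    k=(abs(y)<.23)&(abs(x)<.075)&(W[:,2]>.025)&(W[:,2]<.034)
    R=cv2.minAreaRect(W[k,:2].astype(np.float32)*1000); print(n,k.sum(),R)
    q=(abs(x)<.02)&(abs(y)<.06)&(W[:,2]>.095)&(W[:,2]<.11)
    A=W[q]; vx=cv2.fitLine(A.astype(np.float32),cv2.DIST_HUBER,0,.01,.01).ravel(); print('axle',q.sum(),vx, 'ang',np.degrees(np.arctan2(vx[1],vx[0])))
print('d',d,np.degrees(np.arctan2(d[1],d[0])))
np.savez('pics/cl.npz',a=pts[0],b=pts[1])
```

```text
scene0 table z med 0.0005501305902236853
side0 table z med -0.00018991855087924225
[[ 0.67750019 -0.08545814  0.1022292 ]
 [ 0.74320719 -0.12091747  0.10845102]
 [ 0.54687627 -0.02199029  0.12609745]
 [ 0.80578341 -0.13870775  0.12618921]
 [ 0.46262548 -0.02703162  0.14672456]
 [ 0.6550656  -0.0717285   0.10306864]]
[[ 0.71246022 -0.08401383  0.10128961]
 [ 0.64476076 -0.05429106  0.09631366]
 [ 0.5506228  -0.01747295  0.12614826]
 [ 0.80963997 -0.12511702  0.12547022]
 [ 0.46772377 -0.02098498  0.14945911]]
scene 6107 ((684.2022705078125, -80.22299194335938), (101.39305114746094, 389.72509765625), 66.12893676757812)
axle 900 [ 0.9142112  -0.40522844  0.00280055  0.6815526  -0.0760539   0.1027161 ] ang -23.90554
side 10191 ((684.371826171875, -80.074462890625), (105.24351501464844, 392.017578125), 66.06328582763672)
axle 1094 [ 0.91276723 -0.40847632  0.00175154  0.67470324 -0.08086888  0.10140839] ang -24.109194
d [-0.91164557  0.41097731] 155.73375736351431
```

Emit:
servo_tool(slide=[[0.031,-0.039,0],[0.031,-0.039,0],[0.031,-0.039,0],[0.031,-0.039,0],[0.031,-0.039,0],[0.031,-0.039,0],[0.031,-0.039,0],[0.031,-0.039,0]], rot=[[0,0,-1],[0,0,-1],[0,0,-1],[0,0,0],[0,0,0],[0,0,0],[0,0,0],[0,0,0]], fingers=[50,50,50,50,50,50,50,50], newtons=100)

```text
time_s: 1.1
tool_pos: [0.4543, 0.2235, 0.231]
eef_rot: [-0.652, -3.073, -0.0]
ft_force: [0.3, 1.2, 0.5]
grip_width: 0.0428
grip_force: 0.0
```

Emit:
servo_tool(slide=[[0.031,-0.039,0],[0.031,-0.039,0],[0.031,-0.039,0],[0.031,-0.039,0],[0.031,-0.039,0],[0.031,-0.039,0],[0.031,-0.039,0],[0.031,-0.039,0]], rot=[[0,0,0],[0,0,0],[0,0,0],[0,0,0],[0,0,0],[0,0,0],[0,0,0],[0,0,0]], fingers=[50,50,50,50,50,50,50,50])

```text
time_s: 2.1
tool_pos: [0.7023, -0.0883, 0.2307]
eef_rot: [-0.652, -3.072, -0.001]
ft_force: [1.0, 0.4, -0.3]
grip_width: 0.0424
grip_force: 0.0
```

```bash
cat >> h.py <<'E'
C=np.array([.6843,-.0801]); YC=np.array([-.9139,.4059]); XC=np.array([.4059,.9139])
def cc(W): # world->centres
    r=W[:,:2]-C; return np.c_[r@XC,r@YC,W[:,2]]
def cloud(c):
    v,u=np.mgrid[0:480,0:640]; z=c['z_map'].ravel(); k=z>0
    return cc(world(c,np.c_[u.ravel(),v.ravel()][k],z[k]))
E
python3 - <<'E'
from h import *
c=cam('wrist','w0.png'); P=cloud(c)*1000
a=P[(abs(P[:,0])<30)&(P[:,2]>80)&(P[:,2]<125)]
for y in range(-120,120,8):
    s=a[(abs(a[:,1]-y)<4)]
    if len(s)>10: print(y,len(s),'x',np.percentile(s[:,0],[2,50,98]).round(1),'top',np.percentile(s[:,2],98).round(1), 'xtop',s[s[:,2]>np.percentile(s[:,2],90),0].mean().round(1))
E
```

```text
-120 2020 x [-28.3   0.   28.4] top 124.1 xtop 0.1
-112 208 x [-8.9  0.9  9.9] top 106.0 xtop 0.7
-104 208 x [-8.8  0.1  9.8] top 105.9 xtop -0.2
-96 225 x [-9.6  0.   9.7] top 106.2 xtop 1.2
-88 121 x [-9.8  0.  11.4] top 106.8 xtop 0.4
-80 402 x [-16.6   0.   16.7] top 111.6 xtop 1.4
-72 623 x [-16.9   0.   17.8] top 114.5 xtop 0.4
-64 343 x [-14.2   0.   15.5] top 111.4 xtop -1.2
-56 313 x [-9.2  3.  28.8] top 106.1 xtop 0.1
-48 258 x [-9.2  0.7 10. ] top 106.1 xtop 0.8
-40 258 x [-9.1 -0.   9.9] top 106.0 xtop 0.8
-32 268 x [-9.   0.4  9.8] top 106.0 xtop 1.0
-24 270 x [-9.  -0.   9.7] top 105.9 xtop 0.3
-16 277 x [-9.3 -0.   9.6] top 106.0 xtop 0.1
-8 290 x [-9.6 -0.   9.5] top 106.3 xtop 0.3
0 301 x [-9.5 -0.  10.2] top 106.3 xtop 0.0
8 308 x [-9.4 -0.  10.1] top 106.2 xtop -0.2
16 322 x [-9.4  0.3 10. ] top 106.4 xtop 0.7
24 322 x [-9.3 -0.1  9.9] top 106.4 xtop 0.5
32 328 x [-9.2  0.6  9.8] top 106.4 xtop 0.7
40 345 x [-9.1 -0.1  9.7] top 106.2 xtop -0.1
48 337 x [-9.  -0.1  9.6] top 106.2 xtop 0.1
56 365 x [-9.7 -0.1  9.5] top 106.1 xtop 0.4
64 314 x [-8.2  0.2  8.7] top 105.3 xtop -0.2
72 333 x [-8.2 -0.1  8.7] top 105.0 xtop 0.6
80 349 x [-8.1 -0.1  8.5] top 105.2 xtop -0.1
88 1163 x [-21.2  -0.1  21.6] top 119.4 xtop 0.3
96 1035 x [-21.5   0.4  21.4] top 119.6 xtop 0.8
104 1083 x [-22.1  -0.2  22. ] top 119.5 xtop -0.1
112 663 x [-22.   -0.2  21.6] top 119.7 xtop 0.5
```

View pics/w0.png

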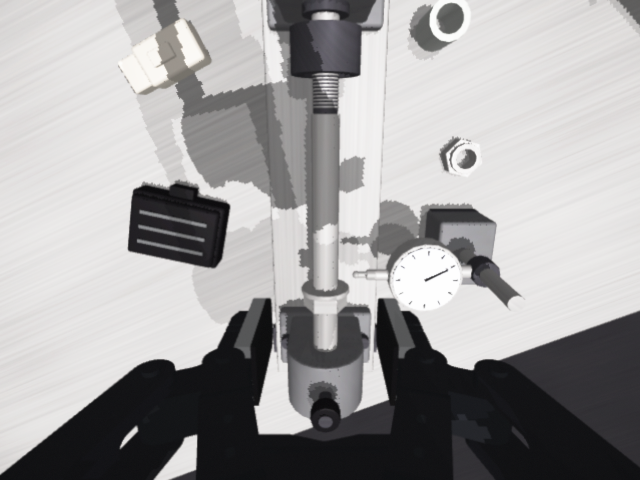

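The wrist view shows the axle running centrally through the fingers' plane, with the flange at (325,290), driver at (325,45) and gauge tip at (357,274). The y origin needs a check, because the bed need not be symmetric.

Run:
```python
from h import *
for n in('scene0','side0','w0'):
    P=cloud(load(n))*1000; print(n)
    m=(abs(P[:,0])<12)
    t=P[m&(P[:,2]>123)&(P[:,2]<130)]
    for lo,hi in((90,200),(-220,-90)):
        q=t[(t[:,1]>lo)&(t[:,1]<hi),1]; print(' casting',len(q),np.percentile(q,[1,99]).round(1) if len(q) else '')
    q=P[m&(P[:,2]>115)&(P[:,2]<121)&(P[:,1]>50)&(P[:,1]<140),1]; print(' driver',np.percentile(q,[1,99]).round(1))
    q=P[m&(P[:,2]>109.5)&(P[:,2]<117)&(P[:,1]<-50)&(P[:,1]>-112),1]; print(' flange/hex',np.percentile(q,[2,98]).round(1))
    q=P[(abs(P[:,0])<200)&(P[:,2]>101)&(P[:,2]<110)&(P[:,0]>50)&(P[:,0]<106)&(abs(P[:,1]+60)<45)]; print(' dial',np.percentile(q[:,:2],[2,98],axis=0).round(1).tolist())
    q=P[(P[:,2]>120)&(P[:,1]>195)&(P[:,1]<260)&(abs(P[:,0])<70)]; print(' handle',len(q),np.percentile(q,[2,50,98],axis=0).round(1).tolist() if len(q) else '')
```

```text
scene0
 casting 315 [126.7 189.9]
 casting 494 [-168.8 -119.9]
 driver [ 85.4 127.3]
 flange/hex [-82.6 -67.4]
 dial [[52.2, -82.5], [101.4, -32.8]]
 handle 237 [[-42.8, 198.0, 139.8], [-32.7, 220.7, 148.9], [-28.2, 246.2, 152.2]]
side0
 casting 464 [127.8 174.7]
 casting 335 [-168.3 -120.1]
 driver [ 86.3 114.1]
 flange/hex [-82.1 -66.4]
 dial [[51.2, -80.6], [97.8, -29.7]]
 handle 658 [[-44.9, 195.5, 130.4], [-41.1, 221.6, 146.8], [-31.8, 246.9, 151.0]]
w0
 casting 0 
 casting 1064 [-159.2 -120.6]
 driver [ 85.4 112.6]
 flange/hex [-83.6 -67.9]
 dial [[51.8, -81.6], [100.1, -32.0]]
 handle 0
```

Emit:
servo_tool(slide=[[-0.0046,0.002,-0.025],[0,0,-0.025],[0,0,-0.025],[0,0,-0.025],[0,0,-0.025],[0,0,-0.02],[0,0,-0.0097],[0,0,0]], rot=[[0,0,0],[0,0,0],[0,0,0],[0,0,0],[0,0,0],[0,0,0],[0,0,0],[0,0,0]], fingers=[50,50,50,50,50,50,50,50])

```text
time_s: 3.15
tool_pos: [0.6966, -0.0849, 0.0758]
eef_rot: [-0.652, -3.071, -0.0]
ft_force: [-0.4, 0.5, -0.1]
grip_width: 0.0427
grip_force: 0.0
```

Emit:
servo_tool(slide=[[0,0,0],[0,0,0],[0,0,0],[0,0,0],[0,0,0],[0,0,0],[0,0,0],[0,0,0]], rot=[[0,0,0],[0,0,0],[0,0,0],[0,0,0],[0,0,0],[0,0,0],[0,0,0],[0,0,0]], fingers=[30,26,25,24,22,20,10,10], newtons=30)

```text
time_s: 4.15
tool_pos: [0.6971, -0.0852, 0.077]
eef_rot: [0.652, 3.073, -0.0]
ft_force: [-2.0, -0.4, 4.0]
grip_width: 0.0188
grip_force: 29.3
```

Emit:
servo_tool(slide=[[0,0,0],[0,0,0],[0.0037,-0.0016,0],[0.0037,-0.0016,0],[0.0037,-0.0016,0],[0.0037,-0.0016,0],[0.0037,-0.0016,0],[0,0,0]], rot=[[0,0,0],[0,0,0],[0,0,0],[0,0,0],[0,0,0],[0,0,0],[0,0,0],[0,0,0]], fingers=[10,10,10,10,10,10,10,10], newtons=100)

```text
time_s: 5.15
tool_pos: [0.7076, -0.0898, 0.0745]
eef_rot: [-0.648, -3.055, -0.003]
ft_force: [-15.0, 5.3, 5.4]
grip_width: 0.0174
grip_force: 98.2
```

Run:
```python
from h import *
c=cam('side','s1.png')
im=c['frame'][200:400,220:560,::-1]; cv2.imwrite('pics/s1c.png',cv2.resize(im,None,fx=2.3,fy=2.3,interpolation=3))
print(manip.read_state()['tool_pos'],manip.read_state()['ft_force'])
```

```text
[ 0.70750789 -0.08971942  0.07459728] [-14.80664667   4.37464415   6.83253517]
```

View pics/s1c.png

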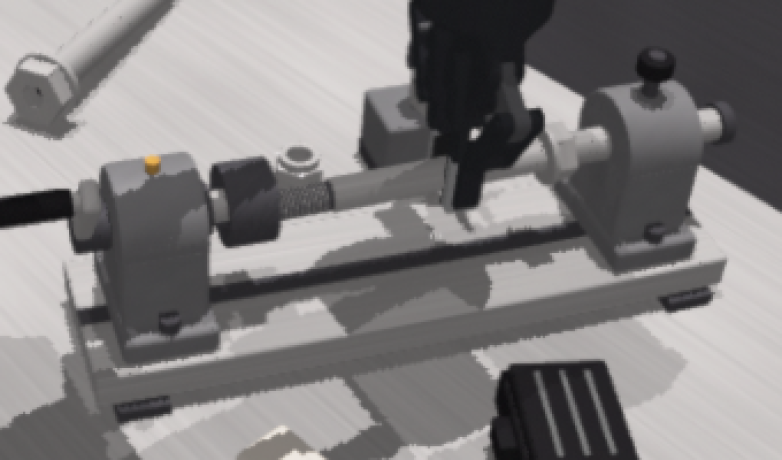

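The thread end is about at the driver mouth (crop (280,205)) and the hex is moving with the gripper. I'll push farther.

Emit:
servo_tool(slide=[[0.0037,-0.0016,0],[0.0037,-0.0016,0],[0.0018,-0.0008,0],[0,0,0],[0,0,0],[0,0,0],[0,0,0],[0,0,0]], rot=[[0,0,0],[0,0,0],[0,0,0],[0,0,0],[0,0,0],[0,0,0],[0,0,0],[0,0,0]], fingers=[10,10,10,10,10,10,10,10])

```text
time_s: 6.2
tool_pos: [0.7155, -0.0933, 0.0744]
eef_rot: [-0.648, -3.052, -0.004]
ft_force: [-18.2, 4.7, 6.3]
grip_width: 0.0174
grip_force: 98.2
```

Emit:
servo_tool(slide=[[-0.0003,0.0001,0.002],[-0.0003,0.0001,0.002],[-0.0003,0.0001,0.002],[-0.0003,0.0001,0.002],[-0.0003,0.0001,0.002],[-0.0003,0.0001,0.002],[-0.0003,0.0001,0.002],[-0.0003,0.0001,0.002]], rot=[[0.65,1.46,0],[0.65,1.46,0],[0.65,1.46,0],[0.65,1.46,0],[0.65,1.46,0],[0.65,1.46,0],[0.65,1.46,0],[0.65,1.46,0]], fingers=[10,10,10,10,10,10,10,10])

```text
time_s: 7.2
tool_pos: [0.7131, -0.0921, 0.0921]
eef_rot: [-0.6, -2.835, -0.072]
ft_force: [-17.9, 5.0, 6.0]
grip_width: 0.0172
grip_force: 97.9
```

```bash
cat >> h.py <<'E'
C=np.array([.6797,-.0781])
from scipy.spatial.transform import Rotation as R
def st():
    s=manip.read_state(); M=R.from_rotvec(s['eef_rot']).as_matrix(); Cm=np.array([[*XC,0],[*YC,0],[0,0,1]])
    Z=Cm@M[:,2]; Y=Cm@M[:,1]
    print('t',s['time_s'],'tcp_c mm',(cc(np.array([s['tool_pos']]))[0]*1000).round(1),'pitch(+y end up)',np.degrees(np.arctan2(Z[1],-Z[2])).round(2),'roll',np.degrees(np.arctan2(Z[0],-Z[2])).round(2),'tooly',Y.round(3),'F_c',(Cm@s['ft_force']).round(1),'T_c',(Cm@s['torque']).round(2),'grip',s['grip_width'].round(4),s['grip_force'].round(0),'j',np.round(s['joint_positions'],2))
E
python3 - <<'E'
from h import *
st()
c=cam('side','s2.png')
im=c['frame'][150:400,220:560,::-1]; cv2.imwrite('pics/s2c.png',cv2.resize(im,None,fx=2.3,fy=2.3,interpolation=3))
E
```

```text
Traceback (most recent call last):
  File "h.py", line 31, in st
    print('t',s['time_s'],'tcp_c mm',(cc(np.array([s['tool_pos']]))[0]*1000).round(1),'pitch(+y end up)',np.degrees(np.arctan2(Z[1],-Z[2])).round(2),'roll',np.degrees(np.arctan2(Z[0],-Z[2])).round(2),'tooly',Y.round(3),'F_c',(Cm@s['ft_force']).round(1),'T_c',(Cm@s['torque']).round(2),'grip',s['grip_width'].round(4),s['grip_force'].round(0),'j',np.round(s['joint_positions'],2))
                                                                                                                                                                                                                                                                                                    ^^^^^^^^^^^^^^^^^^^^^
AttributeError: 'float' object has no attribute 'round'
```

```bash
sed -i "s/s\['grip_width'\].round(4),s\['grip_force'\].round(0)/round(s['grip_width'],4),round(s['grip_force'])/" h.py
cat >> h.py <<'E'
def axl(c,vm=0):
    # cloud side view of axle: returns line fit (y,z,x) over shaft points
    P=cloud(c)*1000; return P
E
python3 - <<'E'
from h import *
st()
c=cam('side','s2.png')
im=c['frame'][150:400,220:560,::-1]; cv2.imwrite('pics/s2c.png',cv2.resize(im,None,fx=2.3,fy=2.3,interpolation=3))
E
```

```text
t 7.2 tcp_c mm [  0.7 -36.2  92.1] pitch(+y end up) 14.18 roll -0.11 tooly [ 1.     0.001 -0.002] F_c [-2.7 18.3  6. ] T_c [ 2.45  0.3  -0.06] grip 0.0172 98 j [-0.25  0.71  1.12  0.04  1.55 -1.4 ]
```

View pics/s2c.png

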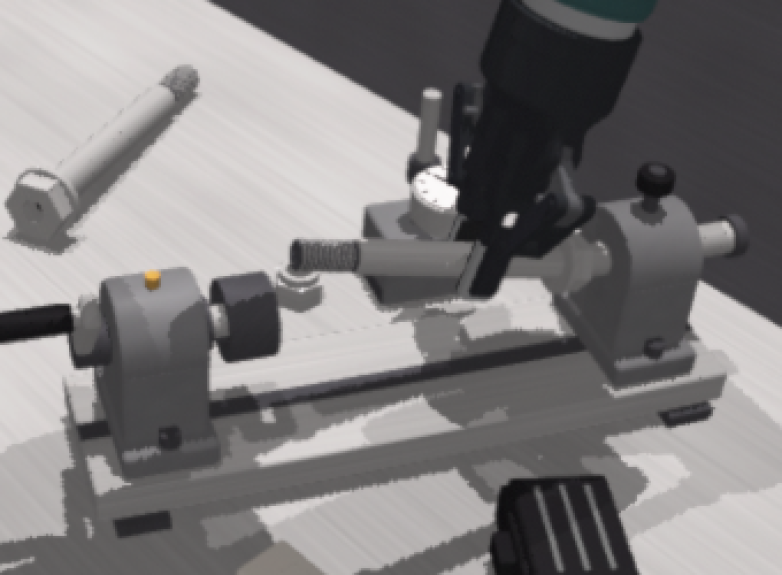

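Emit:
servo_tool(slide=[[-0.0027,0.0012,0.0007],[-0.0027,0.0012,0.0007],[-0.0027,0.0012,0.0007],[-0.0027,0.0012,0.0007],[-0.0027,0.0012,0.0007],[-0.0014,0.0006,0.0004],[0,0,0],[0,0,0]], rot=[[0,0,0],[0,0,0],[0,0,0],[0,0,0],[0,0,0],[0,0,0],[0,0,0],[0,0,0]], fingers=[10,10,10,10,10,10,10,10])

```text
time_s: 8.25
tool_pos: [0.6992, -0.086, 0.0945]
eef_rot: [-0.601, -2.838, -0.072]
ft_force: [-14.9, 5.6, 0.5]
grip_width: 0.0175
grip_force: 97.6
```

```bash
python3 -c "
from h import *
st()"
```

```text
t 8.25 tcp_c mm [  0.7 -21.1  94.5] pitch(+y end up) 14.02 roll -0.1 tooly [ 1.     0.001 -0.002] F_c [-0.9 15.9  0.5] T_c [ 2.1   0.18 -0.07] grip 0.0175 98 j [-0.24  0.69  1.17  0.04  1.53 -1.4 ]
```

Emit:
servo_tool(slide=[[-0.0027,0.0012,0.0007],[-0.0023,0.001,0.0007],[-0.0028,-0.0001,0.001],[-0.0028,-0.0001,0.001],[-0.0028,-0.0001,0.0012],[-0.0028,-0.0001,0.0015],[0,0,0],[0,0,0]], rot=[[0,0,0],[0,0,0],[0,0,0],[0,0,0],[0,0,0],[0,0,0],[0,0,0],[0,0,0]], fingers=[10,10,10,10,10,10,10,10])

```text
time_s: 9.25
tool_pos: [0.6896, -0.0843, 0.0988]
eef_rot: [-0.603, -2.852, -0.076]
ft_force: [-0.8, 5.2, -8.7]
grip_width: 0.0172
grip_force: 97.9
```

```bash
python3 -c "
from h import *
st()"
```

```text
t 9.25 tcp_c mm [ -1.7 -11.5  98.8] pitch(+y end up) 13.27 roll 0.21 tooly [1.    0.001 0.004] F_c [ 4.4  2.9 -8.7] T_c [ 0.33 -0.78  0.15] grip 0.0172 98 j [-0.24  0.66  1.21  0.04  1.5  -1.41]
```

Emit:
servo_tool(slide=[[-0.0022,0.001,0],[-0.0022,0.001,0],[-0.0022,0.001,0.0005],[-0.0028,-0.0001,0.001],[-0.0028,-0.0001,0.001],[0,0,0],[0,0,0],[0,0,0]], rot=[[0,0,0],[0,0,0],[0,0,0],[0,0,0],[0,0,0],[0,0,0],[0,0,0],[0,0,0]], fingers=[10,10,10,10,10,10,10,10])

```text
time_s: 10.25
tool_pos: [0.6792, -0.0851, 0.1051]
eef_rot: [-0.607, -2.859, -0.068]
ft_force: [-0.8, 0.3, -3.8]
grip_width: 0.0172
grip_force: 98.5
```

Run:
```python
from h import *
st()
for n in('side','scene'):
    c=cam(n,n+'3.png')
    P=proj(c,[[*(C+.0*YC),.1]])[0]
c=load('side3')
im=c['frame'][150:400,220:560,::-1]; a=cv2.resize(im,None,fx=1.7,fy=1.7,interpolation=3)
c=load('scene3'); im=c['frame'][200:400,100:360,::-1]; b=cv2.resize(im,(int(260*425/200*.4)*1,int(425*.4)))
b=cv2.resize(c['frame'][270:400,120:290,::-1],(200,153),interpolation=3)
a[:153,-200:]=b
cv2.imwrite('pics/m3.png',a)
```

```text
t 10.25 tcp_c mm [ -6.6  -2.4 105.1] pitch(+y end up) 12.77 roll 0.01 tooly [ 1. -0.  0.] F_c [-0.1  0.8 -3.8] T_c [-0.24  0.   -0.02] grip 0.0172 98 j [-0.25  0.64  1.23  0.04  1.49 -1.41]
```

View pics/m3.png

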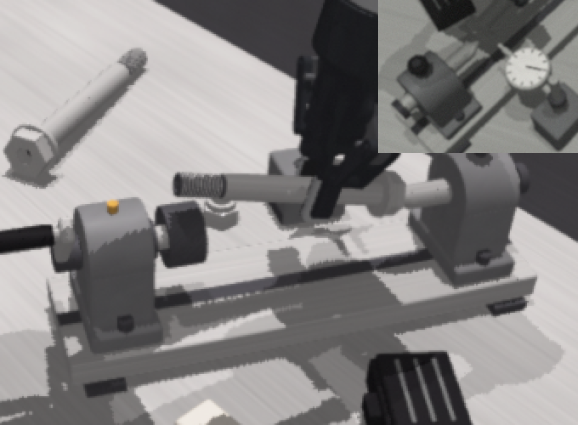

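Emit:
servo_tool(slide=[[-0.001,-0.002,0.015],[0,0,0.02],[0,0,0.02],[0,0,0.02],[0,0,0.02],[0,0,0.02],[0,0,0.02],[0,0,0.015]], rot=[[0,0,0],[-0.65,-1.46,0],[-0.65,-1.46,0],[-0.65,-1.46,0],[-0.65,-1.46,0],[-0.65,-1.46,0],[-0.65,-1.46,0],[-0.65,-1.46,0]], fingers=[10,10,10,10,10,10,10,10])

```text
time_s: 11.35
tool_pos: [0.6782, -0.087, 0.2567]
eef_rot: [-0.647, -3.049, -0.009]
ft_force: [-0.2, 1.4, -3.9]
grip_width: 0.017
grip_force: 98.5
```

Emit:
servo_tool(slide=[[0,0,0],[0,0,0],[0,0,0],[0,0,0],[0,0,0],[0,0,0],[0,0,0],[0,0,0]], rot=[[0,0,-5],[0,0,-10],[0,0,-10],[0,0,-10],[0,0,-10],[0,0,-10],[0,0,-10],[0,0,-10]], fingers=[10,10,10,10,10,10,10,10])

```text
time_s: 12.35
tool_pos: [0.6778, -0.0871, 0.2551]
eef_rot: [-2.38, -2.022, -0.033]
ft_force: [0.3, -0.4, -3.3]
grip_width: 0.0172
grip_force: 98.5
```

Emit:
servo_tool(slide=[[0,0,0],[0,0,0],[0,0,0],[0,0,0],[0,0,0],[0,0,0],[0,0,0],[0,0,0]], rot=[[0,0,-10],[0,0,-10],[0,0,-10],[0,0,-10],[0,0,-10],[0,0,-10],[0,0,-10],[0,0,-10]], fingers=[10,10,10,10,10,10,10,10])

```text
time_s: 13.35
tool_pos: [0.6777, -0.0869, 0.2551]
eef_rot: [-3.141, -0.02, -0.043]
ft_force: [-0.1, -0.7, -3.6]
grip_width: 0.0173
grip_force: 98.5
```

Emit:
servo_tool(slide=[[0,0,0],[0,0,0],[0,0,0],[0,0,0],[0,0,0],[0,0,0],[0,0,0],[0,0,0]], rot=[[0,0,-10],[0,0,-10],[0,0,-5],[0,0,0],[0,0,0],[0,0,0],[0,0,0],[0,0,0]], fingers=[10,10,10,10,10,10,10,10])

```text
time_s: 14.35
tool_pos: [0.6781, -0.087, 0.2552]
eef_rot: [3.067, -0.651, 0.043]
ft_force: [-0.0, -0.5, -4.1]
grip_width: 0.0169
grip_force: 98.5
```

Run:
```python
from h import *
st()
for n in('side','scene'):
    P=cloud(cam(n,n+'4.png'))*1000
    z0=manip.read_state()['tool_pos'][2]*1000+19
    a=P[(abs(P[:,0]+7)<22)&(abs(P[:,1])<130)&(abs(P[:,2]-z0)<26)]
    for y in range(-128,128,8):
        s=a[abs(a[:,1]-y)<4]
        if len(s)>8: print(n,y,len(s),'x',np.percentile(s[:,0],[3,97]).round(1),'z',np.percentile(s[:,2],[3,97]).round(1))
```

```text
t 14.35 tcp_c mm [ -8.8  -2.2 255.2] pitch(+y end up) -1.6 roll -0.01 tooly [-1.  0.  0.] F_c [-0.5 -0.2 -4.1] T_c [0.03 0.04 0.03] grip 0.0169 99 j [-0.23  0.42  1.23 -0.01  1.47  1.76]
side -112 24 x [-18.6  -8.4] z [269.9 283.8]
side -104 88 x [-18.8  -8.1] z [269.5 284.4]
side -96 88 x [-18.6  -7.5] z [269.6 283.6]
side -88 91 x [-18.6  -8.6] z [269.1 284.1]
side -80 93 x [-18.9  -5.3] z [269.7 283.9]
side -72 102 x [-19.7  -7.8] z [266.4 284.5]
side -64 111 x [-20.   -6.1] z [267.6 284. ]
side -56 106 x [-19.6  -6.7] z [268.1 283.6]
side -48 108 x [-19.6  -6.4] z [267.7 284.2]
side -40 110 x [-19.3  -6.3] z [266.8 283.3]
side -32 98 x [-19.7 -11.4] z [266.3 282.6]
side -24 97 x [-19.7 -11.9] z [266.4 283.3]
side -16 67 x [-20.9 -12. ] z [267.  282.5]
side -8 37 x [-29.    2.9] z [254.9 299.1]
side 0 87 x [-28.9   2.8] z [254.8 297.8]
side 8 434 x [-28.3   6. ] z [257.3 298.5]
side 16 132 x [-25.1  -2.8] z [265.  299.6]
side 24 126 x [-19.7  -6.1] z [264.  281.6]
side 32 125 x [-19.5  -5.9] z [265.  281.4]
side 40 125 x [-18.9  -5.9] z [264.  281.2]
side 48 103 x [-19.6  -7.4] z 
[... 349 characters left out ...]
14.1  -0.7] z [272.2 284.9]
scene -72 124 x [-14.6   0.4] z [270.8 285.6]
scene -64 119 x [-14.7   0.4] z [271.  285.4]
scene -56 120 x [-14.8   0.6] z [271.  285.1]
scene -48 108 x [-14.5   0.6] z [270.8 285.2]
scene -40 116 x [-14.4   0.5] z [271.2 284.7]
scene -32 104 x [-13.3   0.3] z [270.5 284.6]
scene -24 108 x [-14.5   0.5] z [270.3 284.2]
scene -16 143 x [-24.9   7.6] z [262.9 299.1]
scene -8 318 x [-23.6  12.8] z [261.5 297.8]
scene 0 70 x [-19.1  13.4] z [263.6 292.5]
scene 8 12 x [11.6 12.9] z [266.4 279.8]
scene 48 16 x [-4.5  0.9] z [258.9 273.7]
scene 56 211 x [-22.    9.1] z [257.  290.4]
scene 64 135 x [-17.3   7.3] z [267.5 287.1]
scene 72 22 x [-16.6   7.1] z [266.7 286.8]
```

Emit:
servo_tool(slide=[[-0.0052,0.0038,-0.015],[-0.0052,0.0038,-0.015],[-0.0052,0.0038,-0.015],[-0.0052,0.0038,-0.015],[-0.0052,0.0038,-0.015],[-0.0052,0.0038,-0.015],[-0.0052,0.0038,-0.015],[0,0,0]], rot=[[1.08,2.43,0],[1.08,2.43,0],[1.08,2.43,0],[1.08,2.43,0],[1.08,2.43,0],[1.08,2.43,0],[1.08,2.43,0],[0,0,0]], fingers=[10,10,10,10,10,10,10,10])

```text
time_s: 15.45
tool_pos: [0.641, -0.0603, 0.1477]
eef_rot: [-2.98, 0.633, 0.453]
ft_force: [-0.0, 0.1, -3.7]
grip_width: 0.0171
grip_force: 98.5
```

```bash
cat >> h.py <<'E'
def prof(names,tag,x0=0,slope=17,ylo=-90,yhi=90,step=12):
    s=manip.read_state(); t=cc(np.array([s['tool_pos']]))[0]*1000
    th=np.radians(slope); gy,gz=t[1]-18.5*np.sin(th),t[2]+18.5*np.cos(th)
    for n in names:
        P=cloud(cam(n,n+tag+'.png'))*1000; 
        u=(P[:,1]-gy)*np.cos(th)+(P[:,2]-gz)*np.sin(th); w=-(P[:,1]-gy)*np.sin(th)+(P[:,2]-gz)*np.cos(th)
        k=(abs(P[:,0]-t[0])<16)&(abs(w)<14)
        for a in range(-130,100,step):
            q=k&(u>=a)&(u<a+step)
            if q.sum()>8: print(n,'u',a,q.sum(),'x',np.percentile(P[q,0],[3,97]).round(1),'w',np.percentile(w[q],[3,97]).round(1))
        q=k&(u<-60)&(u>-125)&(w>3); print(n,'u end',np.sort(u[q])[:6].round(1))
E
python3 - <<'E'
from h import *
st(); prof(('side','scene'),'5')
E
```

```text
t 15.45 tcp_c mm [  0.6  42.6 147.7] pitch(+y end up) 17.27 roll -0.05 tooly [-1.     0.     0.001] F_c [ 0.1  0.1 -3.7] T_c [-0.27 -0.06  0.02] grip 0.0171 98 j [-0.23  0.59  1.23  0.05  1.62  1.75]
side u -118 21 x [-7.8  0.9] w [-7.   6.8]
side u -106 110 x [-8.8  4. ] w [-7.6  7.1]
side u -94 107 x [-9.1  3.2] w [-7.3  7.7]
side u -82 110 x [-9.8  2.8] w [-7.3  8.1]
side u -70 128 x [-10.1   1.9] w [-7.8  8.8]
side u -58 130 x [-10.1   3.6] w [-8.   8.6]
side u -46 131 x [-9.9 -0. ] w [-8.5  8.6]
side u -34 115 x [-9.8 -2.8] w [-8.5  7.3]
side u -22 53 x [-10.5  -4.2] w [-8.5  7.2]
side u 2 228 x [-15.1  13.7] w [-12.4  13.6]
side u 14 151 x [-10.    2.5] w [-7.7  9.1]
side u 26 153 x [-10.    2.1] w [-7.2  9.1]
side u 38 155 x [-10.4   3.3] w [-7.8  9.5]
side u 50 111 x [-15.3   3.9] w [-12.3  13.7]
side u 62 343 x [-14.9  12.6] w [-12.9  13.6]
side u end [-108.3 -108.2 -107.9 -107.9 -107.5 -107.5]
scene u -118 26 x [-5.1  7.9] w [ 0.  10.4]
scene u -106 106 x [-7.2  8.5] w [-0.1 10.5]
scene u -94 107 x [-5.1  8.5] w [-3.4 10.5]
scene u -82 111 x [-6.7  9.2] w [-1.  11.3]
scene u -70 118 x [-6.9  9.7] w [-1.6 11.3]
scene u -58 120 x [-7.3  9.5] w [-2.2 11.7]
scene u -46 118 x [-7.6  9.6] w [-2.4 11.8]
scene u -34 114 x [-7.6  9.7] w [ 0.5 11.8]
scene u -22 113 x [-6.4 12.2] w [-2.  11.8]
scene u -10 10 x [14.2 15. ] w [-13.4  12.7]
scene u 14 39 x [-2.4  9. ] w [ 4. 12.]
scene u 26 110 x [-7.3  9.3] w [-2.5 11.1]
scene u 38 110 x [-7.7  9.9] w [-1.2 11.8]
scene u 50 98 x [-13.1  15.8] w [-10.9  13.6]
scene u 62 50 x [ 2.7 15.9] w [ 1.1 13.9]
scene u end [-108.9 -108.8 -108.7 -108.6 -108.5 -108.3]
```

Emit:
servo_tool(slide=[[0,0,-0.007],[0,0,-0.007],[0,0,-0.007],[0,0,-0.007],[0,0,-0.006],[0,0,-0.004],[0,0,0],[0,0,0]], rot=[[0,0,0],[0,0,0],[0,0,0],[0,0,0],[0,0,0],[0,0,0],[0,0,0],[0,0,0]], fingers=[10,10,10,10,10,10,10,10])

```text
time_s: 16.55
tool_pos: [0.6418, -0.0604, 0.1123]
eef_rot: [-2.981, 0.633, 0.446]
ft_force: [-0.3, -0.1, -2.6]
grip_width: 0.0175
grip_force: 98.5
```

Run:
```python
from h import *
st()
for n in('side','scene'): cam(n,n+'6.png')
c=load('side6'); a=cv2.resize(c['frame'][150:350,240:560,::-1],(800,500),interpolation=3)
c=load('scene6'); b=cv2.resize(c['frame'][250:390,120:320,::-1],(300,210),interpolation=3)
a[:210,:300]=b
cv2.imwrite('pics/m6.png',a)
```

```text
t 16.55 tcp_c mm [  0.8  41.8 112.3] pitch(+y end up) 17.0 roll 0.0 tooly [-1.  0. -0.] F_c [-0.2  0.3 -2.6] T_c [-0.29 -0.03  0.04] grip 0.0175 98 j [-0.23  0.61  1.28  0.05  1.54  1.75]
```

View pics/m6.png

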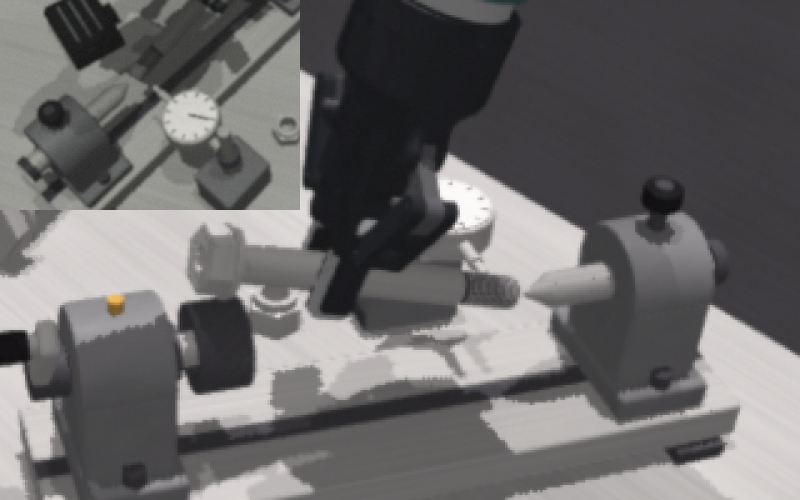

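The thread end (510,292) faces the quill tip (530,295), and the hex (210,262) is above the driver. Going on.

Emit:
servo_tool(slide=[[0,0,-0.001],[0,0,-0.001],[0.0027,-0.0012,0],[0.0027,-0.0012,0],[0.0027,-0.0012,0],[0.0027,-0.0012,0],[0,0,0],[0,0,0]], rot=[[0,0,0],[0,0,0],[0,0,0],[0,0,0],[0,0,0],[0,0,0],[0,0,0],[0,0,0]], fingers=[10,10,10,10,10,10,10,10])

```text
time_s: 17.65
tool_pos: [0.6524, -0.0652, 0.1101]
eef_rot: [-2.981, 0.633, 0.446]
ft_force: [-0.6, 0.5, -4.2]
grip_width: 0.0173
grip_force: 98.5
```

Run:
```python
from h import *
st()
for n in('side','scene'): cam(n,n+'7.png')
c=load('side7'); a=cv2.resize(c['frame'][150:350,240:560,::-1],(800,500),interpolation=3)
cv2.imwrite('pics/m7.png',a[150:400,400:])
```

```text
t 17.65 tcp_c mm [  0.7  30.2 110.1] pitch(+y end up) 17.03 roll -0.0 tooly [-1.  0.  0.] F_c [ 0.2  0.7 -4.2] T_c [-0.24 -0.08 -0.  ] grip 0.0173 98 j [-0.24  0.63  1.25  0.05  1.55  1.74]
```

View pics/m7.png

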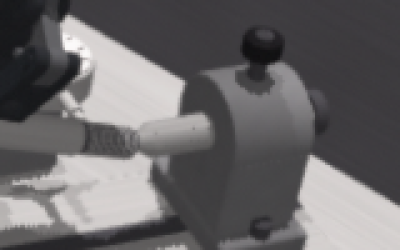

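The quill tip is inside the bore with no contact force. Pushing back now.

Emit:
servo_tool(slide=[[0.0027,-0.0012,0],[0.0027,-0.0012,0],[0.0027,-0.0012,0],[0.0036,-0.0016,0],[0.0036,-0.0016,0],[0.0036,-0.0016,0],[0.0036,-0.0016,0],[0.0036,-0.0016,0]], rot=[[0,0,0],[0,0,0],[0,0,0],[0,0,0],[0,0,0],[0,0,0],[0,0,0],[0,0,0]], fingers=[10,10,10,10,10,10,10,10])

```text
time_s: 18.75
tool_pos: [0.671, -0.0735, 0.1111]
eef_rot: [-2.975, 0.63, 0.475]
ft_force: [-16.4, 6.8, 2.9]
grip_width: 0.0173
grip_force: 98.6
```

```bash
python3 -c "
from h import *
st()"
```

```text
t 18.75 tcp_c mm [  0.7   9.9 111.1] pitch(+y end up) 18.14 roll -0.1 tooly [-1.    -0.001  0.001] F_c [-0.5 17.8  2.9] T_c [ 2.32  0.1  -0.07] grip 0.0173 99 j [-0.24  0.67  1.17  0.05  1.61  1.74]
```

Emit:
servo_tool(slide=[[0.0027,-0.0012,0],[0.0027,-0.0012,0],[0.0027,-0.0012,0],[0,0,0],[0,0,0],[0,0,0],[0,0,0],[0,0,0]], rot=[[0,0,0],[0,0,0],[0,0,0],[0,0,0],[0,0,0],[0,0,0],[0,0,0],[0,0,0]], fingers=[10,10,10,10,10,10,10,10])

```text
time_s: 19.75
tool_pos: [0.6783, -0.0767, 0.1112]
eef_rot: [-2.974, 0.629, 0.478]
ft_force: [-17.5, 6.6, 4.3]
grip_width: 0.0172
grip_force: 98.6
```

Run:
```python
from h import *
st(); prof(('side','scene'),'8',slope=18)
```

```text
t 19.75 tcp_c mm [  0.7   1.9 111.2] pitch(+y end up) 18.25 roll -0.11 tooly [-1.    -0.001  0.002] F_c [-1.1 18.7  4.3] T_c [ 2.52  0.13 -0.04] grip 0.0172 99 j [-0.24  0.68  1.15  0.05  1.62  1.74]
side u -130 126 x [-14.5  15.9] w [-6.6 13.5]
side u -118 120 x [-10.5   4.3] w [-4.6 12. ]
side u -106 95 x [-9.1  2.2] w [-6.8  9. ]
side u -94 102 x [-9.2  2.7] w [-6.1  9.3]
side u -82 93 x [-9.9  3.7] w [-6.6  9. ]
side u -70 114 x [-10.3   2.2] w [-6.9  9.6]
side u -58 120 x [-10.    2.9] w [-7.1  9.5]
side u -46 94 x [-10.7  -3.1] w [-7.9  8.8]
side u -34 93 x [-10.2  -4.1] w [-8.   7.3]
side u -22 47 x [-10.5  -4.8] w [-6.7  7.3]
side u -10 13 x [ 8.5 11.9] w [ 5.6 13.3]
side u 2 220 x [-15.1  13.9] w [-12.2  13.4]
side u 14 132 x [-9.8  3.7] w [-8.   8.6]
side u 26 142 x [-9.8  3.8] w [-8.2  8.7]
side u 38 130 x [-9.7  3.2] w [-8.6  8.3]
side u 50 116 x [-15.    7.4] w [-12.3  13.8]
side u 62 365 x [-14.8  13.6] w [-12.9  13.2]
side u end [-124.9 -124.9 -124.9 -124.8 -124.8 -124.8]
scene u -130 27 x [-8.   9.7] w [ 1.2 13. ]
scene u -118 108 x [-6.5  8.8] w [ 0.1 13. ]
scene u -106 103 x [-7.   7.9] w [-0.5 10. ]
scene u -94 102 x [-6.3  8.7] w [-0.3 10.7]
scene u -82 103 x [-5.4  8.8] w [-2.6 10.6]
scene u -70 116 x [-7.4  9.6] w [-1.6 11.5]
scene u -58 113 x [-7.2  9.6] w [-0.7 10.8]
scene u -46 116 x [-7.3  9.7] w [-3.5 10.8]
scene u -34 112 x [-7.4  9.7] w [-2. 11.]
scene u -22 76 x [-5.6  9.3] w [-3.6 10.2]
scene u 14 85 x [-6.1  9.7] w [-3.6  9.7]
scene u 26 109 x [-7.5  9.7] w [-2.7  9.7]
scene u 38 104 x [-7.4  9.6] w [-3.9  9.4]
scene u 50 112 x [-12.7  16.2] w [-6.7 13.7]
scene u 62 91 x [-7.3 15.9] w [-0.6 13.8]
scene u end [-121.8 -121.6 -121.5 -121.1 -120.5 -120.2]
```

Emit:
servo_tool(slide=[[0,0,-0.0043],[0,0,-0.0043],[0,0,-0.0043],[0,0,-0.0043],[0,0,-0.0043],[0,0,-0.0043],[0,0,-0.0043],[0,0,-0.0043]], rot=[[-0.87,-1.96,0],[-0.87,-1.96,0],[-0.87,-1.96,0],[-0.87,-1.96,0],[-0.87,-1.96,0],[-0.87,-1.96,0],[-0.87,-1.96,0],[-0.87,-1.96,0]], fingers=[10,10,10,10,10,10,10,10])

```text
time_s: 20.85
tool_pos: [0.6775, -0.0764, 0.074]
eef_rot: [-3.071, 0.651, 0.027]
ft_force: [-15.8, 7.9, 1.4]
grip_width: 0.0173
grip_force: 98.9
```

Run:
```python
from h import *
st(); prof(('side','scene'),'9',slope=0,step=20)
c=load('side9'); a=cv2.resize(c['frame'][180:360,240:560,::-1],(800,450),interpolation=3)
cv2.imwrite('pics/m9.png',a)
```

```text
t 20.85 tcp_c mm [ 0.6  2.7 74. ] pitch(+y end up) 1.0 roll -0.09 tooly [-1.    -0.     0.002] F_c [ 0.8 17.7  1.4] T_c [2.17 0.02 0.  ] grip 0.0173 99 j [-0.22  0.55  1.46  0.    1.15  1.77]
side u -130 277 x [-13.8  14. ] w [-11.9  13. ]
side u -110 169 x [-9.2  3.4] w [-1.9 10.9]
side u -90 184 x [-9.7  3.8] w [-3.7 11.1]
side u -70 214 x [-10.5   4.7] w [-4.3 11. ]
side u -50 165 x [-11.1   0.9] w [-5.5 10.4]
side u -30 60 x [-11.7  -5.3] w [-8.3  3. ]
side u -10 58 x [-15.2  10.7] w [-11.5  13.2]
side u 10 289 x [-14.7  12.7] w [-9.4 11.8]
side u 30 237 x [-10.3   4.2] w [-6.9  8.3]
side u 50 298 x [-15.1   8.5] w [-12.1  13.2]
side u 70 58 x [-14.6  11.8] w [-9.3 12.6]
side u 90 99 x [-9.3 15.9] w [-13.4  12.3]
side u end [-124.6 -124.5 -124.4 -124.4 -124.2 -124.2]
scene u -130 140 x [-6.8  9.3] w [ 1.6 13.6]
scene u -110 176 x [-6.4  8.3] w [-0.8 12.5]
scene u -90 167 x [-6.6  8.5] w [-1.5 11.5]
scene u -70 182 x [-7.1  9.8] w [-1.5 12. ]
scene u -50 170 x [-7.3  9.6] w [-0.6 12.1]
scene u -30 164 x [-7.5  9.4] w [-2.7 11.1]
scene u -10 90 x [-13.6  16. ] w [-11.7  13.5]
scene u 30 87 x [-6.1  9.2] w [-4.2  9. ]
scene u 50 216 x [-12.5  15.5] w [-8.3 13.3]
scene u 70 96 x [-15.1  16.1] w [-13.2  12.7]
scene u end [-124.9 -124.6 -124.6 -124.5 -124.4 -124.4]
```

View pics/m9.png

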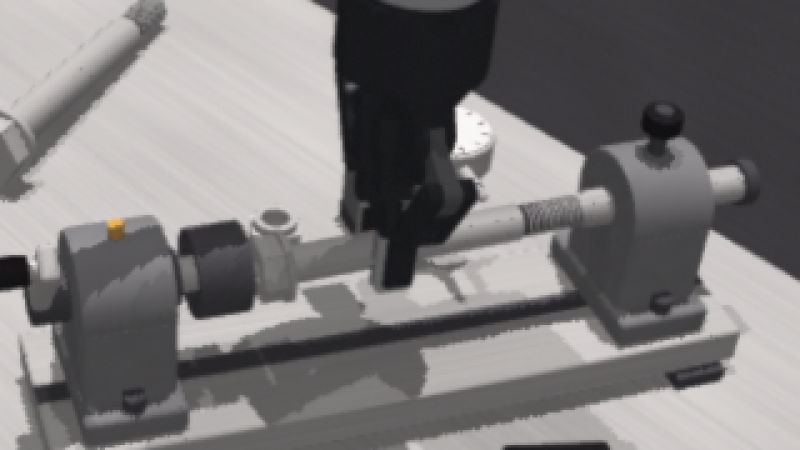

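Emit:
servo_tool(slide=[[0,0,0.0008],[0,0,0.0008],[0,0,0.0008],[0,0,0],[-0.0018,0.0008,0],[-0.0018,0.0008,0],[0,0,0],[0,0,0]], rot=[[0.18,0.4,0],[0.18,0.4,0],[0.18,0.4,0],[0,0,0],[0,0,0],[0,0,0],[0,0,0],[0,0,0]], fingers=[10,10,10,10,10,10,10,10])

```text
time_s: 21.95
tool_pos: [0.6739, -0.0749, 0.0766]
eef_rot: [-3.066, 0.65, 0.064]
ft_force: [-16.0, 6.6, 1.8]
grip_width: 0.0174
grip_force: 99.0
```

Run:
```python
from h import *
st()
for n in('side','scene'):
    P=cloud(cam(n,n+'10.png'))*1000
    for lo,hi in((-102,-78),(-70,-50),(-45,-30),(28,45),(53,57.5),(60,68),(85,110)):
        q=P[(abs(P[:,0])<24)&(P[:,1]>lo)&(P[:,1]<hi)&(P[:,2]>85)&(P[:,2]<122)]
        if len(q)>5: print(n,lo,hi,len(q),'x',np.percentile(q[:,0],[2,98]).round(1),'top',np.percentile(q[:,2],97).round(1))
```

```text
t 21.95 tcp_c mm [ 0.6  6.6 76.6] pitch(+y end up) 2.39 roll -0.09 tooly [-1.    -0.     0.002] F_c [-0.4 17.3  1.8] T_c [2.14 0.01 0.02] grip 0.0174 99 j [-0.22  0.56  1.45  0.01  1.18  1.77]
side -102 -78 217 x [-9.8  3.5] top 104.0
side -70 -50 208 x [-10.4  22.8] top 104.3
side -45 -30 140 x [-10.7   1.2] top 104.7
side 28 45 198 x [-10.5   4.4] top 104.7
side 53 57.5 53 x [-10.9   3.1] top 104.6
side 60 68 180 x [-18.7   8. ] top 112.6
side 85 110 798 x [-23.5  18.2] top 118.6
scene -102 -78 207 x [-7.3  8.5] top 105.0
scene -70 -50 188 x [-8. 22.] top 106.0
scene -45 -30 128 x [-7.8  9.5] top 105.8
scene 28 45 33 x [-2.4  8.8] top 104.8
scene 53 57.5 33 x [-7.9  9.3] top 104.6
scene 60 68 138 x [-16.8  17.9] top 113.1
scene 85 110 391 x [-17.2  22.9] top 119.5
```

Emit:
servo_tool(slide=[[-0.0018,0.0008,0],[-0.0018,0.0008,0],[-0.0018,0.0008,0],[-0.0018,0.0008,0],[-0.0013,0.0006,0],[0,0,0],[0,0,0],[0,0,0]], rot=[[0,0,0],[0,0,0],[0,0,0],[0,0,0],[0,0,0],[0,0,0],[0,0,0],[0,0,0]], fingers=[10,10,10,10,10,10,10,10])

```text
time_s: 23.05
tool_pos: [0.6675, -0.072, 0.0767]
eef_rot: [-3.066, 0.65, 0.057]
ft_force: [-12.3, 6.1, 0.5]
grip_width: 0.0171
grip_force: 99.0
```

```bash
python3 -c "
from h import *
st()"
```

```text
t 23.05 tcp_c mm [ 0.6 13.6 76.7] pitch(+y end up) 2.12 roll -0.07 tooly [-1.    -0.     0.001] F_c [ 0.6 13.8  0.5] T_c [ 1.56 -0.03 -0.03] grip 0.0171 99 j [-0.21  0.54  1.47  0.01  1.17  1.77]
```

Emit:
servo_tool(slide=[[-0.0014,0.0006,0],[-0.0014,0.0006,0],[-0.0014,0.0006,0],[-0.0014,0.0006,0],[0,0,0],[0,0,0],[0,0,0],[0,0,0]], rot=[[0,0,0],[0,0,0],[0,0,0],[0,0,0],[0,0,0],[0,0,0],[0,0,0],[0,0,0]], fingers=[10,10,10,10,10,10,10,10])

```text
time_s: 24.05
tool_pos: [0.6629, -0.07, 0.0768]
eef_rot: [-3.067, 0.65, 0.054]
ft_force: [-9.7, 4.0, -0.2]
grip_width: 0.017
grip_force: 98.9
```

```bash
python3 -c "
from h import *
st()"
```

```text
t 24.05 tcp_c mm [ 0.6 18.6 76.8] pitch(+y end up) 1.99 roll -0.06 tooly [-1.    -0.     0.001] F_c [-0.3 10.5 -0.2] T_c [ 1.27 -0.01 -0.01] grip 0.017 99 j [-0.21  0.54  1.48  0.01  1.16  1.77]
```

Emit:
servo_tool(slide=[[-0.0009,0.0004,0],[-0.0009,0.0004,0],[-0.0009,0.0004,0],[-0.0009,0.0004,0],[-0.0009,0.0004,0],[-0.0009,0.0004,0],[0,0,0],[0,0,0]], rot=[[0,0,0],[0,0,0],[0,0,0],[0,0,0],[0,0,0],[0,0,0],[0,0,0],[0,0,0]], fingers=[10,10,10,10,10,10,10,10])

```text
time_s: 25.05
tool_pos: [0.661, -0.0691, 0.0774]
eef_rot: [-3.068, 0.651, 0.041]
ft_force: [-4.9, 2.3, -4.4]
grip_width: 0.0176
grip_force: 98.7
```

```bash
python3 -c "
from h import *
st()"
```

```text
t 25.05 tcp_c mm [ 0.6 20.8 77.4] pitch(+y end up) 1.54 roll -0.03 tooly [-1. -0.  0.] F_c [ 0.1  5.4 -4.4] T_c [0.58 0.02 0.03] grip 0.0176 99 j [-0.21  0.53  1.49  0.01  1.14  1.77]
```

Emit:
servo_tool(slide=[[-0.0009,0.0004,0],[-0.0009,0.0004,0],[-0.0009,0.0004,0],[-0.0009,0.0004,0],[0,0,0],[0,0,0],[0,0,0],[0,0,0]], rot=[[0,0,0],[0,0,0],[0,0,0],[0,0,0],[0,0,0],[0,0,0],[0,0,0],[0,0,0]], fingers=[10,10,10,10,10,10,10,10], newtons=40)

```text
time_s: 26.05
tool_pos: [0.6607, -0.069, 0.0777]
eef_rot: [-3.069, 0.651, 0.03]
ft_force: [3.1, -1.5, -16.1]
grip_width: 0.0174
grip_force: 97.4
```

Run:
```python
from h import *
st()
for n in('side','scene'):
    P=cloud(cam(n,n+'11.png'))*1000
    for lo,hi in((-84,-60),(-45,-30),(30,60),(64,71),(76,80),(100,115)):
        q=P[(abs(P[:,0])<24)&(P[:,1]>lo)&(P[:,1]<hi)&(P[:,2]>85)&(P[:,2]<122)]
        if len(q)>5: print(n,lo,hi,len(q),'x',np.percentile(q[:,0],[2,98]).round(1),'top',np.percentile(q[:,2],97).round(1))
c=load('side11'); a=cv2.resize(c['frame'][220:350,240:540,::-1],(780,338),interpolation=3)
cv2.imwrite('pics/m11.png',a)
```

```text
t 26.05 tcp_c mm [ 0.6 21.1 77.7] pitch(+y end up) 1.11 roll 0.01 tooly [-1.  0. -0.] F_c [ -0.1  -3.4 -16.1] T_c [-0.95 -0.    0.02] grip 0.0174 97 j [-0.21  0.53  1.5   0.    1.13  1.78]
side -84 -60 234 x [-9.2 23.1] top 104.2
side -45 -30 161 x [-11.    4.3] top 105.6
side 30 60 463 x [-16.9  14.3] top 120.0
side 64 71 83 x [-10.3   4.6] top 105.2
side 76 80 118 x [-19.2   8.9] top 114.6
side 100 115 424 x [-23.5  10. ] top 118.7
scene -84 -60 205 x [-7.3 22.4] top 105.2
scene -45 -30 132 x [-7.9  9.5] top 106.6
scene 30 60 9 x [-0.7  6.4] top 106.7
scene 64 71 49 x [-7.5  9.7] top 106.2
scene 76 80 51 x [-13.1  17.6] top 114.6
scene 100 115 239 x [-16.9  23. ] top 119.6
```

View pics/m11.png

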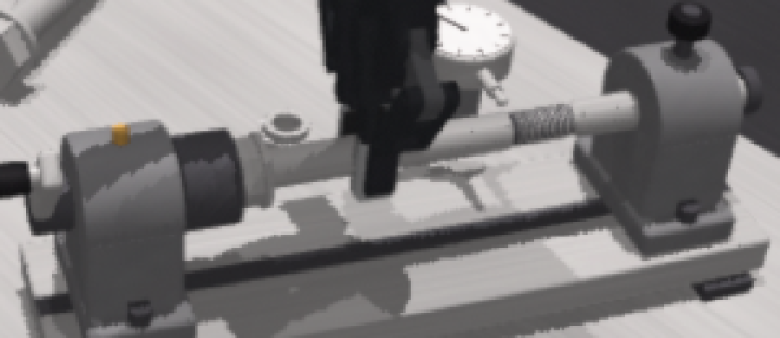

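The axle sits between the points, with the hex at (255,170) against the pushed-back driver. I'll relieve the residual load before opening.

Emit:
servo_tool(slide=[[0.0007,-0.0003,-0.001],[0.0007,-0.0003,-0.001],[0,0,-0.001],[0,0,-0.001],[0,0,0],[0,0,0],[0,0,0],[0,0,0]], rot=[[0,0,0],[0,0,0],[0,0,0],[0,0,0],[0,0,0],[0,0,0],[0,0,0],[0,0,0]], fingers=[12,12,12,12,12,12,12,12], newtons=25)

```text
time_s: 27.15
tool_pos: [0.6608, -0.0691, 0.0773]
eef_rot: [-3.069, 0.651, 0.03]
ft_force: [-5.3, -0.3, 7.8]
grip_width: 0.0171
grip_force: 99.6
```

```bash
python3 -c "
from h import *
st()"
```

```text
t 27.15 tcp_c mm [ 0.6 20.9 77.3] pitch(+y end up) 1.14 roll 0.01 tooly [-1. -0. -0.] F_c [-2.4  4.7  7.8] T_c [ 0.63  0.39 -0.01] grip 0.0171 100 j [-0.21  0.53  1.5   0.    1.13  1.78]
```

Emit:
servo_tool(slide=[[-0.0006,0.0003,0.001],[0,0,0],[0,0,0],[0,0,0],[0,0,0],[0,0,0],[0,0,0],[0,0,0]], rot=[[0,0,0],[0,0,0],[0,0,0],[0,0,0],[0,0,0],[0,0,0],[0,0,0],[0,0,0]], fingers=[12,12,18,22,26,32,40,45])

```text
time_s: 28.15
tool_pos: [0.6609, -0.0689, 0.0749]
eef_rot: [-3.069, 0.651, 0.031]
ft_force: [-0.4, -0.8, -0.2]
grip_width: 0.0381
grip_force: 0.0
```

```bash
python3 -c "
from h import *
st()"
```

```text
t 28.15 tcp_c mm [ 0.8 20.9 74.9] pitch(+y end up) 1.17 roll 0.01 tooly [-1.  0. -0.] F_c [-0.9  0.  -0.2] T_c [0.01 0.01 0.04] grip 0.0381 0 j [-0.21  0.53  1.5   0.    1.13  1.78]
```

Emit:
servo_tool(slide=[[0,0,0.02],[0,0,0.03],[0,0,0.045],[0,0,0.045],[-0.04,0.009,0],[-0.04,0.009,0],[-0.04,0.009,0],[-0.04,0.009,0]], rot=[[0,0,0],[0,0,0],[0,0,0],[0,0,0],[-0.24,-0.54,0],[-0.24,-0.54,0],[0,0,0],[0,0,0]], fingers=[45,45,45,45,50,55,60,60])

```text
time_s: 29.15
tool_pos: [0.4995, -0.0326, 0.2151]
eef_rot: [-3.073, 0.652, -0.001]
ft_force: [-1.0, -0.1, 0.2]
grip_width: 0.0513
grip_force: 0.0
```

Run:
```python
from h import *
st()
for n in('side','scene'):
    P=cloud(cam(n,n+'12.png'))*1000
    for lo,hi in((-84,-70),(-50,-30),(0,40),(64,70),(74,78),(78,83),(100,115)):
        q=P[(abs(P[:,0])<24)&(P[:,1]>lo)&(P[:,1]<hi)&(P[:,2]>85)&(P[:,2]<122)]
        if len(q)>5: print(n,lo,hi,len(q),'x',np.percentile(q[:,0],[2,98]).round(1),'top',np.percentile(q[:,2],97).round(1))
    q=P[(abs(P[:,0])<24)&(P[:,1]>50)&(P[:,1]<120)&(P[:,2]>116)&(P[:,2]<121),1]; print(' driver',np.percentile(q,[1,99]).round(1))
    q=P[(P[:,2]>122)&(P[:,2]<160)&(P[:,1]>186)&(P[:,1]<260)&(abs(P[:,0])<70)]; print(' handle',len(q),np.percentile(q,[2,50,98],axis=0).round(1).tolist() if len(q) else '')
c=load('side12'); a=cv2.resize(c['frame'][200:340,200:540,::-1],(790,325),interpolation=3)
cv2.imwrite('pics/m12.png',a)
```

```text
t 29.15 tcp_c mm [-31.5 183.2 215.1] pitch(+y end up) -0.02 roll 0.02 tooly [-1.  0. -0.] F_c [-0.5  0.9  0.2] T_c [0.01 0.   0.03] grip 0.0513 0 j [-0.2   0.17  1.68  0.    1.28  1.78]
side -84 -70 133 x [-9.7  4.3] top 103.9
side -50 -30 221 x [-10.8   4.4] top 105.2
side 0 40 455 x [-10.2   4.6] top 105.4
side 64 70 71 x [-10.4   5.2] top 105.1
side 74 78 60 x [-18.6   5.3] top 113.7
side 78 83 132 x [-18.    8.5] top 113.1
side 100 115 433 x [-23.3  10.1] top 118.8
 driver [ 91.6 119.2]
 handle 730 [[-45.2, 186.8, 129.7], [-41.1, 213.9, 146.7], [-32.3, 241.7, 151.3]]
scene -84 -70 117 x [-7.6  8.2] top 105.6
scene -50 -30 175 x [-8.5  9.3] top 106.4
scene 0 40 306 x [-8.5  9.4] top 106.3
scene 64 70 41 x [-8.1  9.4] top 106.2
scene 74 78 118 x [-17.4  17.9] top 115.0
scene 78 83 35 x [-8.7 17.4] top 113.7
scene 100 115 239 x [-17.3  23. ] top 119.6
 driver [ 90.6 118.4]
 handle 276 [[-42.4, 186.5, 126.5], [-32.3, 211.6, 148.7], [-14.2, 241.3, 152.6]]
```

Emit:
servo_tool(slide=[[-0.0176,0.0048,0],[-0.0176,0.0048,0],[0,0,-0.02],[0,0,-0.02],[0,0,-0.02],[0,0,-0.02],[0,0,-0.009],[0,0,0]], rot=[[0,0,0],[0,0,0],[0,0,0],[0,0,0],[0,0,0],[0,0,0],[0,0,0],[0,0,0]], fingers=[60,60,60,60,60,60,60,50], newtons=20)

```text
time_s: 30.25
tool_pos: [0.4652, -0.0232, 0.1257]
eef_rot: [-3.073, 0.652, 0.002]
ft_force: [0.7, -0.8, 1.2]
grip_width: 0.0426
grip_force: 0.0
```

Emit:
servo_tool(slide=[[0,0,0],[0,0,0],[0,0,0],[0,0,0],[0,0,0],[0,0,0],[0,0,0],[0,0,0]], rot=[[0,0,0],[0,0,0],[0,0,0],[0,0,0],[0,0,0],[0,0,0],[0,0,0],[0,0,0]], fingers=[40,30,26,24,24,24,24,24])

```text
time_s: 31.25
tool_pos: [0.4656, -0.0233, 0.1261]
eef_rot: [-3.073, 0.652, -0.0]
ft_force: [-0.3, -0.2, -0.7]
grip_width: 0.0206
grip_force: 0.0
```

Run:
```python
from h import *
st()
for n in('side','scene'): cam(n,n+'13.png')
c=load('side13'); a=cv2.resize(c['frame'][180:360,160:400,::-1],(600,450),interpolation=3)
cv2.imwrite('pics/m13.png',a)
```

```text
t 31.25 tcp_c mm [-36.8 217.9 126.1] pitch(+y end up) -0.0 roll 0.01 tooly [-1.  0. -0.] F_c [-0.3  0.2 -0.7] T_c [-0.02  0.03 -0.  ] grip 0.0206 0 j [-0.2   0.2   1.89  0.    1.05  1.79]
```

View pics/m13.png

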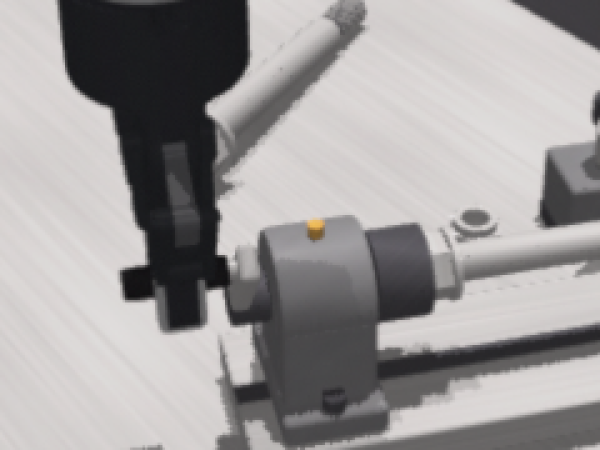

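The fingers now straddle the black handle (crop (180,290)). That makes 11 pictures viewed, one over the limit of 10, so I'll view no more and use numeric measurements only. Now the crank.

Emit:
servo_tool(slide=[[0.002,0.0045,0.0022],[0.0013,0.0028,0.002],[0.0013,0.0029,0.0018],[0.0013,0.003,0.0016],[0.0014,0.0031,0.0014],[0.0014,0.0032,0.0012],[0.0014,0.0032,0.0009],[0.0015,0.0033,0.0007]], rot=[[0,0,0],[0,0,0],[0,0,0],[0,0,0],[0,0,0],[0,0,0],[0,0,0],[0,0,0]], fingers=[24,24,24,24,24,24,24,24])

```text
time_s: 32.35
tool_pos: [0.4774, 0.0023, 0.1385]
eef_rot: [3.072, -0.651, 0.001]
ft_force: [-1.2, -3.6, 2.5]
grip_width: 0.0202
grip_force: 2.0
```

```bash
cat >> h.py <<'E'
def crank(tag):
    st()
    for n in('side','scene'):
        P=cloud(cam(n,n+tag+'.png'))*1000
        q=P[(abs(P[:,0])<24)&(P[:,1]>50)&(P[:,1]<120)&(P[:,2]>116)&(P[:,2]<121),1]; print(n,' driver face',np.percentile(q,[1,3,99]).round(1))
        q=P[(P[:,2]>125)&(P[:,2]<170)&(P[:,1]>231)&(P[:,1]<246)&(abs(P[:,0])<75)]; print(' handle end',len(q),np.percentile(q,[2,50,98],axis=0).round(1).tolist() if len(q) else '')
        q=P[(abs(P[:,0])<24)&(P[:,1]>20)&(P[:,1]<70)&(P[:,2]>98)&(P[:,2]<112)]; print(' shaft top',np.percentile(q[:,2],97).round(1), 'x',np.percentile(q[:,0],[2,98]).round(1))
E
python3 -c "
from h import *
crank('14')"
```

```text
t 32.35 tcp_c mm [ -8.6 217.5 138.5] pitch(+y end up) -0.06 roll -0.05 tooly [-1.    -0.     0.001] F_c [-3.8 -0.3  2.5] T_c [-0.05  0.71 -0.01] grip 0.0202 2 j [-0.14  0.2   1.85 -0.    1.08  1.85]
side  driver face [ 91.5  92.1 119.2]
 handle end 146 [[-19.8, 231.1, 149.2], [-16.6, 236.8, 158.0], [-8.2, 242.5, 162.0]]
 shaft top 105.5 x [-9.5  5.5]
scene  driver face [ 90.2  91.1 117.9]
 handle end 0 
 shaft top 106.4 x [-8.5  9. ]
```

Emit:
servo_tool(slide=[[0.0015,0.0033,0.0005],[0.0015,0.0033,0.0003],[0.0015,0.0033,0],[0.0015,0.0033,-0.0002],[0.0015,0.0033,-0.0004],[0.0015,0.0033,-0.0006],[0.0014,0.0033,-0.0008],[0.0014,0.0032,-0.001]], rot=[[0,0,0],[0,0,0],[0,0,0],[0,0,0],[0,0,0],[0,0,0],[0,0,0],[0,0,0]], fingers=[24,24,24,24,24,24,24,24])

```text
time_s: 33.45
tool_pos: [0.489, 0.0289, 0.1358]
eef_rot: [3.073, -0.652, 0.0]
ft_force: [-2.7, -4.5, 3.7]
grip_width: 0.0203
grip_force: 2.3
```

```bash
python3 -c "
from h import *
crank('15')"
```

```text
t 33.45 tcp_c mm [ 20.4 217.7 135.8] pitch(+y end up) -0.01 roll -0.03 tooly [-1.     0.     0.001] F_c [-5.2  0.6  3.7] T_c [0.01 0.75 0.01] grip 0.0203 2 j [-0.08  0.23  1.83 -0.    1.08  1.91]
side  driver face [ 81.6  82.  109. ]
 handle end 133 [[9.3, 231.2, 147.4], [12.3, 237.0, 156.5], [21.7, 242.4, 160.9]]
 shaft top 105.5 x [-10.    5.8]
scene  driver face [ 80.6  81.2 108.5]
 handle end 0 
 shaft top 106.7 x [-7.8  9.3]
```

The driver has snapped fully over the hexagon (face at 81). Continuing to about 47°.

Emit:
servo_tool(slide=[[0.0014,0.0031,-0.0013],[0.0014,0.0031,-0.0015],[0.0013,0.003,-0.0017],[0.0013,0.0029,-0.0018],[0.0012,0.0028,-0.002],[0.0012,0.0027,-0.0022],[0.0012,0.0026,-0.0024],[0.0011,0.0024,-0.0026]], rot=[[0,0,0],[0,0,0],[0,0,0],[0,0,0],[0,0,0],[0,0,0],[0,0,0],[0,0,0]], fingers=[24,24,24,24,24,24,24,24])

```text
time_s: 34.55
tool_pos: [0.499, 0.0518, 0.12]
eef_rot: [-3.073, 0.652, 0.0]
ft_force: [-2.6, -3.7, 3.3]
grip_width: 0.0205
grip_force: 2.1
```

```bash
python3 -c "
from h import *
crank('16')"
```

```text
t 34.55 tcp_c mm [ 45.4 217.8 120. ] pitch(+y end up) 0.01 roll 0.01 tooly [-1.  0. -0.] F_c [-4.4  0.9  3.3] T_c [0.01 0.72 0.  ] grip 0.0205 2 j [-0.04  0.26  1.83  0.    1.05  1.95]
side  driver face [ 81.4  82.3 109. ]
 handle end 131 [[25.8, 231.3, 131.8], [37.5, 236.4, 141.9], [46.3, 242.4, 166.3]]
 shaft top 105.7 x [-9.7  6. ]
scene  driver face [ 80.5  81.3 108.1]
 handle end 2 [[32.4, 231.3, 143.4], [34.8, 231.8, 152.3], [37.3, 232.3, 161.3]]
 shaft top 106.7 x [-8.1  9.3]
```

Emit:
servo_tool(slide=[[0.0009,0.002,-0.0023],[0,0,0],[0,0,0],[-0.0012,-0.0027,0],[0,0,0],[0,0,0],[0,0,0],[0,0,0]], rot=[[0,0,0],[0,0,0],[0,0,0],[0,0,0],[0,0,0],[0,0,0],[0,0,0],[0,0,0]], fingers=[24,24,24,24,30,40,50,55])

```text
time_s: 35.65
tool_pos: [0.4988, 0.051, 0.1179]
eef_rot: [-3.073, 0.652, -0.0]
ft_force: [0.3, 0.0, -0.8]
grip_width: 0.0468
grip_force: 0.0
```

Emit:
servo_tool(slide=[[0,0,0.01],[0,0,0.025],[0,0,0.03],[0,0,0.03],[0,0,0.03],[0,0,0.01],[0,0,0],[0,0,0]], rot=[[0,0,0],[0,0,0],[0,0,0],[0,0,0],[0,0,0],[0,0,0],[0,0,0],[0,0,0]], fingers=[55,55,55,55,55,55,55,55])

```text
time_s: 36.65
tool_pos: [0.498, 0.0509, 0.2517]
eef_rot: [3.073, -0.652, -0.004]
ft_force: [-0.2, -0.2, -0.7]
grip_width: 0.0472
grip_force: 0.0
```

Run:
```python
from h import *
crank('17')
for n in('side','scene'):
    P=cloud(load(n+'17'))*1000
    q=P[(P[:,2]>115)&(P[:,2]<170)&(P[:,1]>200)&(P[:,1]<246)&(abs(P[:,0])<75)]; print(n,'handle',len(q),np.percentile(q,[2,50,98],axis=0).round(1).tolist() if len(q) else '')
    q=P[(abs(P[:,0])<24)&(P[:,1]>-84)&(P[:,1]<-66)&(P[:,2]>98)&(P[:,2]<112)]; print(' thread top',np.percentile(q[:,2],97).round(1), 'x',np.percentile(q[:,0],[2,98]).round(1))
```

```text
t 36.65 tcp_c mm [ 44.2 218.5 251.7] pitch(+y end up) 0.13 roll -0.05 tooly [-1.     0.     0.001] F_c [-0.2  0.1 -0.7] T_c [ 0.01 -0.01  0.01] grip 0.0472 0 j [-0.04  0.15  1.62  0.    1.37  1.95]
side  driver face [ 81.1  82.  109. ]
 handle end 123 [[36.4, 231.2, 130.3], [39.7, 236.8, 138.9], [48.8, 242.4, 143.4]]
 shaft top 105.6 x [-9.8  6.2]
scene  driver face [ 80.4  80.6 108.6]
 handle end 55 [[39.6, 231.3, 134.6], [48.6, 237.0, 142.0], [53.3, 243.8, 144.1]]
 shaft top 106.3 x [-7.7  9. ]
side handle 444 [[36.5, 200.8, 130.1], [39.7, 221.3, 139.4], [48.0, 241.9, 143.4]]
 thread top 104.1 x [-8.7  5.2]
scene handle 203 [[38.7, 201.2, 134.1], [47.9, 221.2, 141.8], [52.5, 242.1, 144.7]]
 thread top 105.5 x [-7.2  7.7]
```

```bash
python3 -c "
from workcell import manip
print(manip.close_job())"
```

```text
the job is handed in; nothing more can be done
None
```

The axle is turned end for end and mounted with its hexagon at the driver, the driver is fully over the hexagon, the crank rests about 47° to the left, and the job is handed in at about 37 s (I viewed 11 pictures, one over the limit of 10).

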